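# Drop root plugs into the carrier's sleeves

## Robot

A 6-joint arm with a two-finger parallel gripper is mounted at the origin on the work surface; the furniture and walls round the work are solid. World frame = base frame: x ahead of the robot, y to its left, z up, the work surface at z = 0. Lengths are in m, angles in rad, forces in N, time in s.
With the tool pointing down it reaches from about 0.35 to 0.95 m from the base axis. Payload 17.4 kg.
Tool frame: the origin (TCP) lies between the finger pads; the fingertips stand 11 mm ahead of it and the grasp point (between the pads) lies 8 mm behind it; z points along the fingers, y is the direction in which the jaws open and shut (so a half turn about z gives the same grasp; the last joint's range is limited). The gripper opens to 93 mm and grips with 3 to 60 N. Pads are 15 mm wide; open, the fingers measure 128 mm over their backs; the gripper's body (75 mm by 188 mm) begins 65 mm behind the grasp point.
Start: joints at [1.196, 0.116, 1.442, -0, 1.584, -0.038], TCP at [0.223, 0.637, 0.23] pointing down, gripper open.
Joint ranges: [-2.83, 2.83], [-0.83, 2.19], [0.07, 2.5], [-1.14, 4.28], [0.01, 3], [-2.97, 2.97]. Speed limits (rad/s): [1.89, 1.89, 2.22, 3.14, 3.14, 3.14].

## Interface

Orientations are given as a unit quaternion [x, y, z, w].
In Python, from workcell import arm gives the robot as it stands.
- The arm moves only by the shell command python3 -m inch 'ROWS' [FORCE]. ROWS is a JSON object of lists of equal length, an entry for each row: "xyz": the shift along the tool's x, y, z in mm, a list of three; "angular": the turn, a rotation vector about the tool's x, y, z in rad, a list of three; "hand": the opening, from 0 (shut) to 1 (fully open). A call has exactly 5 rows; each row is the pose to reach, as a shift and turn from the pose commanded when the call began, along the tool's axes at that moment; what a row does not reach only later rows make up. A row lasts 1/8 s, in which the tool goes at most 62.5 mm and 10.7 degrees, less where a joint would pass 70% of its speed; a pose out of reach is approached as far as the arm can. A call with a gripper value outside its range is refused whole. The fingers move at their own pace and stop on an object; FORCE is the grip in N (left out, the last holds). Time passes only in rows, so rows that repeat a pose let the fingers close, or fill a call up. It gives the time, the measured TCP pose, the force and the opening at its end, in the units of the state.
- arm.read_state(): the state, without advancing time (a new reading comes with each control period).
- arm.get_image(name): name is "scene" or "top"; returns the picture (400x640x3 uint8, blue, green, red); there is no depth.
- arm.camera_params(name): a dict with "fx", "fy", "cx", "cy" (pixels), "k1" (the pictures are not rectified: a ray, as slopes to the right and down, at radius r is drawn at 1 + k1 r^2 times it, then the intrinsics apply), "world_from_camera" (4x4, takes a point from camera to world coordinates). Camera axes: x right, y down, z forward; pixel columns grow to the right and rows downward; lengths in m; the calibration is good to about 2 mm. A picture is of the moment at which its call begins. camera_params takes no time and is no camera call.
- arm.job_done(): hands the job in, once; it reports no verdict.
Trained networks look in the newest picture that a camera, given by its name, has taken for a name from the list of things; names that differ only in an ending like _2 or _b are one class to them, and where a whole thing is asked for, a point or a joint stands for the part that bears it (a point fixed in the world has none). Each returns a list of dicts, best first, with "conf" (0 to 1); they miss things now and then, are a little off and sometimes report something else, mostly with a low value. They report only what shows in the picture. A call takes as long as a camera call. They do not tell look-alikes from the thing itself.
- arm.look_for(camera, thing): "box" ([left, top, width, height] in pixels, round what is visible of it).
- arm.silhouettes(camera, thing): "region" (400x640 bool, what is visible of it) and "box" ([left, top, width, height] in pixels, round what is visible of it).
The state is a dict: "clock": time; "joint_pos": joint angles; "dq": joint speeds; "joint_torque": joint torques, N m; "position": TCP position; "tool_rot": TCP orientation; "wrist_force": force on the tool from outside, world axes, zero at the start; "ft_torque": the same for the moment, N m; "gripper_width": opening from 0.0 (shut) to 1.0 (fully open).
Only numpy, scipy, OpenCV 4.12 (cv2) and the standard library are available. Lean on these libraries where they do the work, as an engineer would, in place of code of your own. Each camera call takes 0.05 s, during which the arm holds its last target.

## Task

Two of the three lanes on the plywood feed board hold a root plug. Without picking the plugs up, push each one along its lane and over the slide so that it drops tip-down into a sleeve of its own in the black carrier below, sliding the carrier by its wooden grip to bring the right empty sleeve under the lane first. Then slide the loaded carrier along its track to the stop farthest from the robot and let go; leave the bottle lying in its lane and everything else where it is.

Things in the scene. Friction and masses are not known exactly. Their poses are not given: they have to be found in the camera images.
- board: fixed plywood feed board and track (all sizes in mm); place and yaw (-0.2 to 0.1 rad) vary. Origin on the bench; x away from the robot, across the lanes; y to the left, along the lanes; z up. Lanes: centre lines at x = -70, 0, +70, floor at z = 210 from y = -210 to the lip at y = 50; 48 wide, walls 22 wide with tops at z = 232. A ledge beyond the far lane (x = 115 to 190, y < -80) holds a pot
- lip_mid (a point): middle of the lip of the middle lane, on the lane floor, axes as the board's. Here each lane turns into a 60 degree steel slide with side cheeks, ending 25 further along y and 42 lower. A plug pushed slowly at its crown, fingertips just above the wall tops (z = 240), tips over when its centre of mass passes the lip and drops into the sleeve below, if that is within 8 of the lane's centre line
- carrier (a joint): slide of the carrier along the board's x, in m: its middle is at board x = value. -0.045 near stop, 0.060 far stop; friction 2 N, stays put. Two square sleeves, 53 wide, 100 deep, rims at z = 125, centred at board y = 110, x = value -0.035 (near) and +0.035 (far). So at -0.035 they serve the near and middle lanes, at +0.035 the middle and far lanes
- sleeve_near (a point): centre of the inner floor of the carrier's sleeve nearer to the robot (floor at z = 25), moves with the carrier, axes as the board's
- sleeve_far (a point): centre of the inner floor of the carrier's other sleeve, farther from the robot (floor at z = 25). The near sleeve never reaches the far lane, nor this one the near lane. Axes as the board's
- grip (a point): centre of the top of the carrier's upright wooden grip: a square post 20 x 20, its top at z = 200, its lower end on the carrier's plate at z = 25; it stands at board y = 208, x = joint value, sides along the board's axes. Free on all sides above z = 175; the black lip beside it ends at z = 170, y = 174
- plug_a: root plug: brown tapered soil plug, 130 long, 30 across at the tip, 43 at the crown, 0.11 kg. Origin at the centre of the tip's end face; z axis along the plug from tip to crown (crown's end at z = 130, centre of mass at z = 72). Lies in one of the lanes (which varies), tip towards the slide, nearly level; its crown stands 20 above the lane walls
- plug_b: root plug: brown tapered soil plug, 130 long, 30 across at the tip, 43 at the crown, 0.11 kg. Origin at the centre of the tip's end face; z axis along the plug from tip to crown (crown's end at z = 130, centre of mass at z = 72). Lies in one of the lanes (which varies), tip towards the slide, nearly level; its crown stands 20 above the lane walls. (The second plug, just like plug_a)
- bottle: small brown dropper bottle with black cap, 33 across, 102 long, lying in the third lane, base towards the slide. Origin at the centre of its base, z axis from base to cap. Stays there
- pot: small clay pot, 66 across, 58 high, stands on the board's ledge beyond the farthest lane; origin at the centre of its underside. Stays there
- sprayer: upright spray bottle, 59 x 122 x 249 high, loose on the bench to the left; origin at the centre of its underside. Stays there
- mug: orange mug, 78 across and 111 with its handle, 90 high, on the bench to the left; origin at the centre of its underside. Stays there
- tape: roll of tape, 101 across, 48 high, lying flat on the bench to the left; origin at the centre of its underside. Stays there
There are look-alikes about, which are no part of the job. What is shaped like the plug_b but green or orange is not meant.

How it is judged:
On the way, in this order (a step that is already met when the one before it is completed fails the run):
1. one plug stands tip-down in a sleeve of the carrier (((horizontal distance between plug_a and sleeve_near below 0.022 m and z of plug_a in the frame of sleeve_near below 0.015 m and angle between plug_a's own z axis and vertical below 0.22 rad) or (horizontal distance between plug_a and sleeve_far below 0.022 m and z of plug_a in the frame of sleeve_far below 0.015 m and angle between plug_a's own z axis and vertical below 0.22 rad) or (horizontal distance between plug_b and sleeve_near below 0.022 m and z of plug_b in the frame of sleeve_near below 0.015 m and angle between plug_b's own z axis and vertical below 0.22 rad) or (horizontal distance between plug_b and sleeve_far below 0.022 m and z of plug_b in the frame of sleeve_far below 0.015 m and angle between plug_b's own z axis and vertical below 0.22 rad))), for 0.2 s.
2. both plugs stand tip-down in the two sleeves ((((horizontal distance between plug_a and sleeve_near below 0.022 m and z of plug_a in the frame of sleeve_near below 0.015 m and angle between plug_a's own z axis and vertical below 0.22 rad) and (horizontal distance between plug_b and sleeve_far below 0.022 m and z of plug_b in the frame of sleeve_far below 0.015 m and angle between plug_b's own z axis and vertical below 0.22 rad)) or ((horizontal distance between plug_a and sleeve_far below 0.022 m and z of plug_a in the frame of sleeve_far below 0.015 m and angle between plug_a's own z axis and vertical below 0.22 rad) and (horizontal distance between plug_b and sleeve_near below 0.022 m and z of plug_b in the frame of sleeve_near below 0.015 m and angle between plug_b's own z axis and vertical below 0.22 rad)))), for 0.2 s.
At the end, for the whole second after the job is handed in: Each plug stands tip-down in its own sleeve (tip within 15 mm of the sleeve floor and 22 mm of its centre, within 0.22 rad of upright), the carrier is within 6 mm of its far stop, the bottle still lies in its lane (within 30 mm of its start), and all is at rest ((((horizontal distance between plug_a and sleeve_near below 0.022 m and z of plug_a in the frame of sleeve_near below 0.015 m and angle between plug_a's own z axis and vertical below 0.22 rad) and (horizontal distance between plug_b and sleeve_far below 0.022 m and z of plug_b in the frame of sleeve_far below 0.015 m and angle between plug_b's own z axis and vertical below 0.22 rad)) or ((horizontal distance between plug_a and sleeve_far below 0.022 m and z of plug_a in the frame of sleeve_far below 0.015 m and angle between plug_a's own z axis and vertical below 0.22 rad) and (horizontal distance between plug_b and sleeve_near below 0.022 m and z of plug_b in the frame of sleeve_near below 0.015 m and angle between plug_b's own z axis and vertical below 0.22 rad))) and value of joint carrier above 0.054 m and distance of bottle from where it was at the start of the episode below 0.03 m and linear speed of each of plug_a, plug_b, bottle below 0.02 m/s); the robot touches nothing.
It fails at once if a plug is picked up (its tip rises more than 45 mm above where it lies in the lane) (height (world z) of any of plug_a, plug_b above 0.27 m).
It fails at once if a pot, sprayer, mug or tape roll is shifted by more than 30 mm or upset (distance of any of pot, sprayer, mug, tape from where it was at the start of the episode above 0.03 m or angle between any of pot, sprayer, mug, tape's own z axis and vertical above 0.4 rad).
It fails at once if the bottle is shifted by more than 30 mm in its lane or taken out (distance of bottle from where it was at the start of the episode above 0.03 m).
It also fails if it takes over 72 s, if anything falls off the work surface, if the arm or the gripper's body presses on something with over 40 N, if the wrist force passes 120 N, or if a joint passes its speed limit or range.

## Working session

There is one attempt and no reset: what is moved stays moved. The work goes in short steps, Python scripts to look and compute and a shell command to move; the robot and the scene stay as the last step left them, time stands still between calls to the robot, and variables do not carry over. Pictures are saved under pics/ and viewed, and the job is handed in when it is done.

```bash
mkdir -p pics; ls; python3 - <<'E'
from workcell import arm
import cv2,numpy as np
print(arm.read_state())
for n in("scene","top"):
    im=arm.get_image(n);cv2.imwrite(f"pics/{n}0.png",im)
    p=arm.camera_params(n);print(n,{k:(np.round(v,4).tolist() if k=="world_from_camera" else v) for k,v in p.items()})
E
```

```text
pics
{'clock': 0.0, 'joint_pos': array([ 1.19621881e+00,  1.16498653e-01,  1.44228129e+00, -1.17085611e-05,
        1.58395768e+00, -3.78420598e-02]), 'dq': array([ 0.00223339,  0.00078277,  0.00045656, -0.00020264,  0.00072475,
       -0.00186832]), 'joint_torque': array([-6.88119217e-04, -7.21267033e+01, -6.22604513e+01,  7.79691897e-02,
        2.40136270e-02, -1.78076411e-04]), 'position': array([0.22299586, 0.63690506, 0.22888667]), 'tool_rot': array([ 1.67573427e-01,  9.85859432e-01, -5.61556436e-04, -1.11487666e-04]), 'wrist_force': array([ 0.32084623, -0.55416012, -0.50711521]), 'ft_torque': array([ 0.02977375,  0.00568091, -0.02488279]), 'gripper_width': 1.0006768758848141}
scene {'fx': 423.3863635514331, 'fy': 423.3863635514331, 'cx': 312.37247830386815, 'cy': 197.1790798941797, 'k1': -0.0292179436165212, 'world_from_camera': [[-0.5038, -0.6266, 0.5945, -0.4308], [-0.8636, 0.3801, -0.3312, 0.5966], [-0.0185, -0.6803, -0.7327, 1.3169], [0.0, 0.0, 0.0, 1.0]]}
top {'fx': 440.65703350183657, 'fy': 440.65703350183657, 'cx': 320.88274996529003, 'cy': 198.9262325008666, 'k1': -0.008464431471308528, 'world_from_camera': [[0.0258, -0.9839, 0.177, 0.269], [-0.9995, -0.0286, -0.013, 0.0711], [0.0178, -0.1766, -0.9841, 1.5072], [0.0, 0.0, 0.0, 1.0]]}
```

View pics/scene0.png

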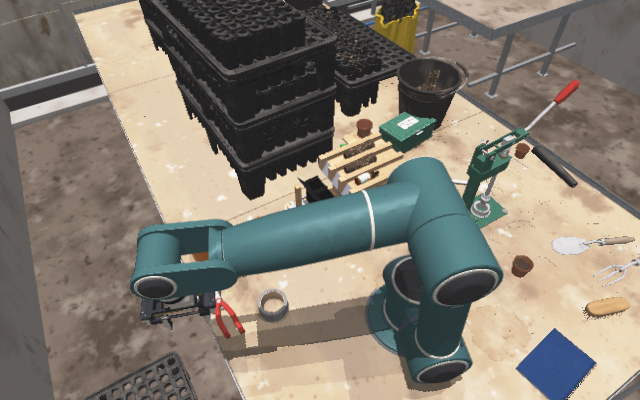

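View pics/top0.png

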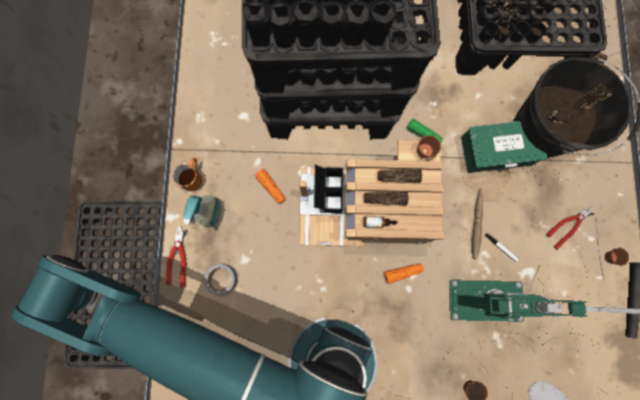

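```bash
cat > h.py <<'E'
import numpy as np,cv2
from workcell import arm
def proj(n,P):
    p=arm.camera_params(n);T=np.linalg.inv(p["world_from_camera"]);P=np.atleast_2d(P)
    c=P@T[:3,:3].T+T[:3,3];s=c[:,:2]/c[:,2:];s=s*(1+p["k1"]*(s**2).sum(1,keepdims=True))
    return s*[p["fx"],p["fy"]]+[p["cx"],p["cy"]]
def ray(n,uv):
    p=arm.camera_params(n);W=np.array(p["world_from_camera"])
    d=(np.array(uv,float)-[p["cx"],p["cy"]])/[p["fx"],p["fy"]];s=d.copy()
    for _ in range(20): s=d/(1+p["k1"]*(s**2).sum())
    return W[:3,3],W[:3,:3]@np.array([s[0],s[1],1])
def onz(n,uv,z):
    o,d=ray(n,uv);return o+d*(z-o[2])/d[2]
def crop(n,im,x0,y0,w,h,f,name):
    c=cv2.resize(im[y0:y0+h,x0:x0+w],None,fx=f,fy=f,interpolation=cv2.INTER_CUBIC);cv2.imwrite(name,c)
E
python3 - <<'E'
from h import *
im=cv2.imread("pics/top0.png");crop("top",im,290,125,160,130,5,"pics/tc0.png")
im=cv2.imread("pics/scene0.png");crop("scene",im,270,100,180,120,4.4,"pics/sc0.png")
for t in("plug_a","bottle","pot","grip","carrier","sprayer","mug","tape"):
    for c in ("top",):
        print(c,t,[(np.round(d["box"]).tolist(),round(d["conf"],2)) for d in arm.look_for(c,t)])
E
```

```text
top plug_a [([363.0, 188.0, 44.0, 19.0], 0.8), ([255.0, 168.0, 31.0, 36.0], 0.79), ([379.0, 170.0, 41.0, 16.0], 0.75), ([383.0, 264.0, 43.0, 20.0], 0.57), ([408.0, 119.0, 34.0, 23.0], 0.56)]
top bottle [([366.0, 218.0, 33.0, 8.0], 0.5)]
top pot [([418.0, 134.0, 23.0, 25.0], 0.92)]
top grip [([300.0, 164.0, 44.0, 51.0], 0.92)]
top carrier [([299.0, 165.0, 47.0, 49.0], 0.63)]
top sprayer [([183.0, 193.0, 37.0, 34.0], 0.88), ([379.0, 170.0, 39.0, 12.0], 0.25)]
top mug [([171.0, 155.0, 28.0, 34.0], 0.66)]
top tape [([204.0, 263.0, 34.0, 32.0], 0.93)]
```

View pics/tc0.png

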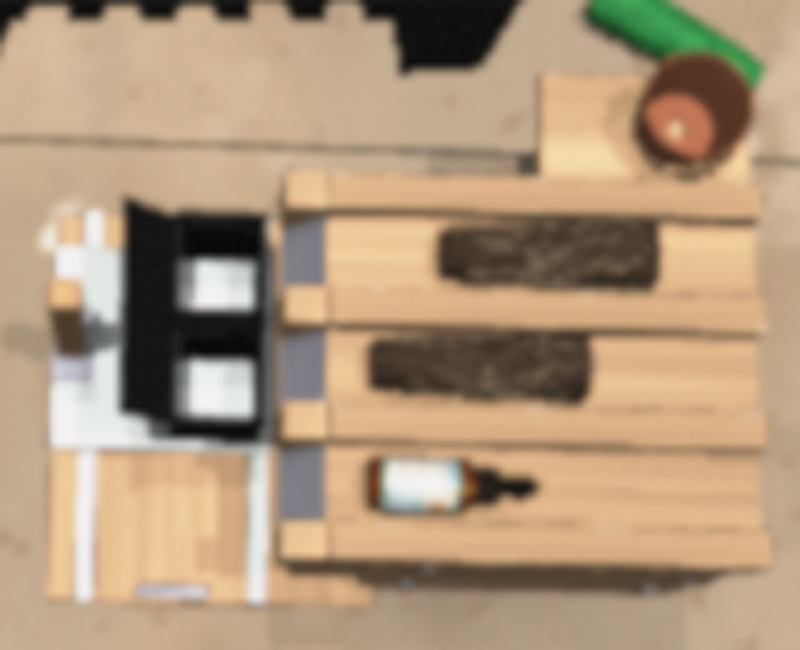

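View pics/sc0.png

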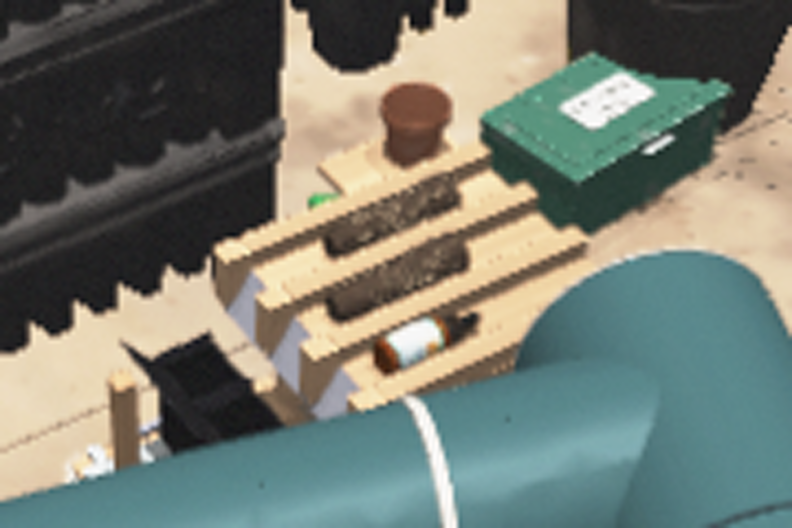

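```bash
cat >> h.py <<'E'
def uvc(a,b): return (290+(a+.5)/5-.5,125+(b+.5)/5-.5)
E
python3 - <<'E'
from h import *
for nm,p,z in [("far wall outer L",(288,172),.232),("farR",(757,187),.232),("nearwall outer L",(282,558),.232),("nearR",(770,566),.232),("lip far",(327,250),.21),("lip mid",(327,365),.21),("lip near",(325,480),.21),("back far",(757,250),.21),("backmid",(757,370),.21),("back near",(762,500),.21),
 ("grip top far-left",(65,290),.2),("rim TL",(175,212),.125),("rim BR",(265,437),.125),("sleeve floor far",(217,285),.025),("sleeve floor near",(217,388),.025)]:
    print(nm,np.round(onz("top",uvc(*p),z),4))
E
```

```text
far wall outer L [ 0.6219 -0.0213  0.232 ]
farR [ 0.6214 -0.3034  0.232 ]
nearwall outer L [ 0.3906 -0.0214  0.232 ]
nearR [ 0.3937 -0.3058  0.232 ]
lip far [ 0.58   -0.0473  0.21  ]
lip mid [ 0.5093 -0.0481  0.21  ]
lip near [ 0.4398 -0.0478  0.21  ]
back far [ 0.5879 -0.3089  0.21  ]
backmid [ 0.5137 -0.3072  0.21  ]
back near [ 0.4351 -0.3085  0.21  ]
grip top far-left [0.5527 0.1106 0.2   ]
rim TL [0.6226 0.0436 0.125 ]
rim BR [ 0.4774 -0.0171  0.125 ]
sleeve floor far [0.5973 0.0114 0.025 ]
sleeve floor near [0.5254 0.0099 0.025 ]
```

```bash
cat >> h.py <<'E'
def b2w(P,ox,oy,yaw):
    P=np.atleast_2d(np.array(P,float));c,s=np.cos(yaw),np.sin(yaw)
    return np.c_[ox+c*P[:,0]-s*P[:,1],oy+s*P[:,0]+c*P[:,1],P[:,2]]
def overlay(cam,im,pose,q,x0,y0,w,h,f,name):
    big=cv2.resize(im[y0:y0+h,x0:x0+w],None,fx=f,fy=f,interpolation=cv2.INTER_CUBIC)
    def line(P,col):
        uv=proj(cam,b2w(np.array(P)/1000.,*pose));uv=((uv+.5-[x0,y0])*f-.5)
        cv2.polylines(big,[np.round(uv).astype(int)],False,col,1,cv2.LINE_AA)
    for xw in(-105,-35,35,105):
        for e in(-11,11): line([[xw+e,-210,232],[xw+e,75,232]],(0,0,255))
    line([[-94,50,210],[94,50,210]],(0,255,0))
    line([[-94,-210,210],[94,-210,210]],(0,255,0))
    Q=q*1000
    g=[[Q-10,198,200],[Q+10,198,200],[Q+10,218,200],[Q-10,218,200],[Q-10,198,200]];line(g,(255,0,255))
    for s in(-35,35):
        a=26.5;line([[Q+s-a,110-a,125],[Q+s+a,110-a,125],[Q+s+a,110+a,125],[Q+s-a,110+a,125],[Q+s-a,110-a,125]],(255,255,0))
        line([[Q+s-a,110-a,25],[Q+s+a,110-a,25],[Q+s+a,110+a,25],[Q+s-a,110+a,25],[Q+s-a,110-a,25]],(0,255,255))
    cv2.imwrite(name,big)
E
python3 - <<'E'
from h import *
overlay("top",cv2.imread("pics/top0.png"),(.5065,-.098,.004),.046,290,125,160,130,5,"pics/ov0.png")
overlay("scene",cv2.imread("pics/scene0.png"),(.5065,-.098,.004),.046,270,100,180,120,4.4,"pics/ovs0.png")
E
```

```text
(no output)
```

View pics/ov0.png

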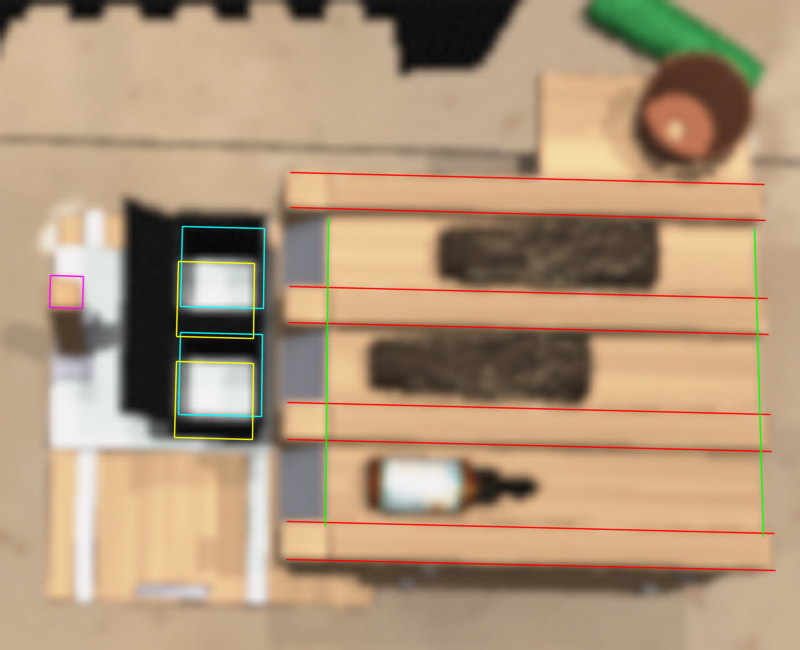

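View pics/ovs0.png

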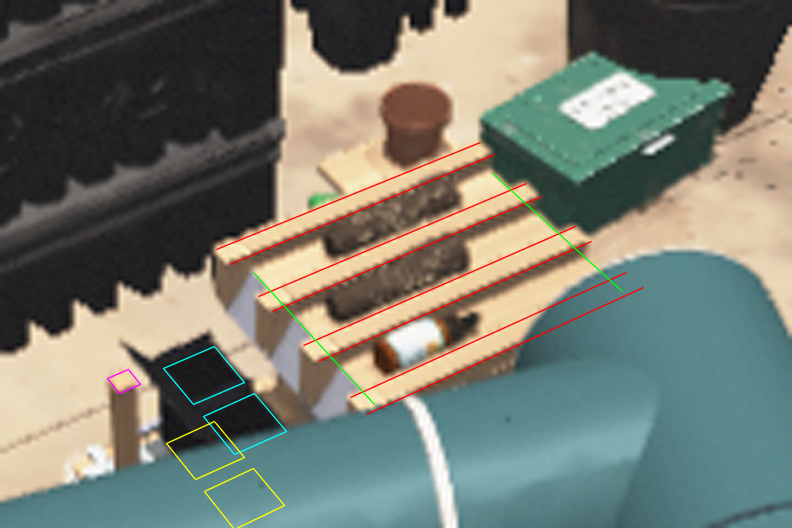

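```bash
python3 - <<'E'
from h import *
print("stack base scene",[np.round(onz("scene",u,0),3)[:2].tolist() for u in((250,197),(333,150))])
print("stack base top",[np.round(onz("top",u,0),3)[:2].tolist() for u in((265,138),(400,138))], np.round(onz("top",(265,138),.1),3))
print("sprayer scene none; top (200,212) z.1",np.round(onz("top",(205,212),.1),3),"z.24",np.round(onz("top",(192,210),.24),3))
print("tape",np.round(onz("top",(221,279),.05),3))
pb=(.5065,-.098,.004)
for nm,p,z in[("farTip",(440,255),.23),("farCrown",(658,255),.235),("midTip",(368,368),.23),("midCrown",(590,368),.235),("bottle base",(368,483),.226),("cap",(538,487),.226),("pot",(695,110),.23)]:
    w=onz("top",uvc(*p),z); print(nm,np.round(w,4),"board",np.round((w-[.5065,-.098,0])*1000))
S=arm.read_state()
from scipy.spatial.transform import Rotation as R
print(R.from_quat(S["tool_rot"]).as_matrix().round(3).tolist())
E
```

```text
stack base scene [[0.777, 0.228], [0.85, -0.236]]
stack base top [[0.754, 0.256], [0.77, -0.226]] [0.722 0.243 0.1  ]
sprayer scene none; top (200,212) z.1 [0.469 0.424 0.1  ] z.24 [0.453 0.427 0.24 ]
tape [0.258 0.369 0.05 ]
farTip [ 0.5742 -0.1129  0.23  ] board [ 68. -15. 230.]
farCrown [ 0.5769 -0.2423  0.235 ] board [  70. -144.  235.]
midTip [ 0.5045 -0.0705  0.23  ] board [ -2.  27. 230.]
midCrown [ 0.5074 -0.201   0.235 ] board [   1. -103.  235.]
bottle base [ 0.4366 -0.0716  0.226 ] board [-70.  26. 226.]
cap [ 0.4371 -0.1716  0.226 ] board [-69. -74. 226.]
pot [ 0.6689 -0.2673  0.23  ] board [ 162. -169.  230.]
[[-0.944, 0.33, 0.0], [0.33, 0.944, 0.0], [-0.0, 0.0, -1.0]]
```

```bash
python3 -m inch '{"xyz":[[0,0,-60],[0,0,-120],[0,0,-170],[-45,-36,-170],[-90,-72,-170]],"angular":[[0,0,0.17],[0,0,0.34],[0,0,0.51],[0,0,0.68],[0,0,0.85]],"hand":[1,1,1,1,1]}' 30; python3 - <<'E'
from h import *
from scipy.spatial.transform import Rotation as R
S=arm.read_state();M=R.from_quat(S["tool_rot"]).as_matrix();print(M.round(3).tolist(),M.T@(np.array([.5517,.110,.40])-S["position"]),np.arctan2(M[1,1],M[0,1]))
E
```

```text
clock: 1.12
position: [0.2846, 0.5385, 0.3999]
tool_rot: [0.561, 0.828, 0.0, 0.0]
wrist_force: [0.2, 0.7, -0.9]
gripper_width: 1.001
[[-0.371, 0.929, 0.0], [0.929, 0.371, 0.0], [0.0, 0.001, -1.0]] [-4.96949028e-01  8.92914451e-02 -1.67852031e-04] 0.3795782188492345
```

```bash
python3 -m inch '{"xyz":[[-55,10,0],[-110,20,0],[-165,30,0],[-220,40,0],[-275,50,0]],"angular":[[0,0,0.1],[0,0,0.2],[0,0,0.3],[0,0,0.376],[0,0,0.376]],"hand":[1,1,1,1,1]}'; cat >> h.py <<'E'
from scipy.spatial.transform import Rotation as R
def go(t,yaw=0.004):
    S=arm.read_state();M=R.from_quat(S["tool_rot"]).as_matrix()
    print("t",round(S["clock"],2),"pos",S["position"].round(4),"tool shift mm",(M.T@(np.array(t)-S["position"])*1000).round(1),"turn z",round(np.arctan2(M[1,1],M[0,1])-yaw,3),"zaxis",M[:,2].round(3))
E
python3 -c "
from h import *
go([.5517,.110,.40])"
```

```text
clock: 1.75
position: [0.4342, 0.3014, 0.3999]
tool_rot: [0.705, 0.71, 0.0, 0.0]
wrist_force: [0.8, -0.5, -0.1]
gripper_width: 0.999
t 1.75 pos [0.4342 0.3014 0.3999] tool shift mm [-1.922e+02  1.162e+02 -1.000e-01] turn z 0.003 zaxis [ 0.  0. -1.]
```

```bash
python3 -m inch '{"xyz":[[-50,30,0],[-100,60,0],[-150,90,0],[-192,116,0],[-192,116,0]],"angular":[[0,0,0],[0,0,0],[0,0,0],[0,0,0],[0,0,0]],"hand":[1,1,1,1,1]}'; 
python3 -c "
from h import *
go([.5517,.110,.18])
for n in('scene','top'):
  im=arm.get_image(n);cv2.imwrite(f'pics/{n}1.png',im)"
```

```text
clock: 2.38
position: [0.5523, 0.1096, 0.399]
tool_rot: [0.706, 0.709, -0.001, -0.0]
wrist_force: [-0.4, -1.0, -0.3]
gripper_width: 1.001
t 2.38 pos [0.5523 0.1096 0.399 ] tool shift mm [  0.5  -0.4 219. ] turn z 0.0 zaxis [-0.001 -0.    -1.   ]
```

View pics/scene1.png

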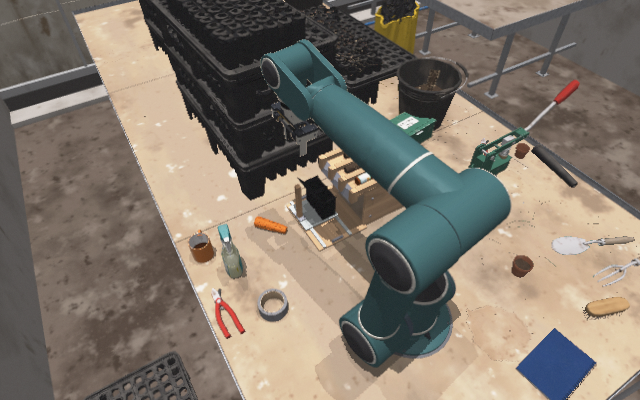

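The scene picture shows the gripper at (300,140) above the carrier and grip at (298,195), and the way down is clear. I'll descend over the grip.

```bash
python3 -m inch '{"xyz":[[0,0,55],[0,0,110],[0,0,155],[0,0,195],[0,0,218]],"angular":[[0,0,0],[0,0,0],[0,0,0],[0,0,0],[0,0,0]],"hand":[1,1,1,1,1]}' 15;  python3 -m inch '{"xyz":[[0,0,0],[0,0,0],[0,0,0],[0,0,0],[0,0,0]],"angular":[[0,0,0],[0,0,0],[0,0,0],[0,0,0],[0,0,0]],"hand":[0.4,0.2,0.1,0.1,0.1]}' 15
python3 -c "
from h import *
go([.5407,.110,.18])"
```

```text
clock: 3.1
position: [0.5499, 0.1134, 0.1798]
tool_rot: [0.704, 0.711, -0.001, -0.001]
wrist_force: [1.2, 0.2, 1.0]
gripper_width: 0.999
clock: 3.72
position: [0.5512, 0.1121, 0.182]
tool_rot: [0.704, 0.71, 0.0, 0.0]
wrist_force: [0.2, 0.6, -0.4]
gripper_width: 0.513
t 3.73 pos [0.5512 0.1121 0.182 ] tool shift mm [ -2.  -10.6   2. ] turn z 0.004 zaxis [ 0.  0. -1.]
```

```bash
python3 -m inch '{"xyz":[[0,0,0],[0,0,0],[0,0,0],[0,0,0],[0,0,0]],"angular":[[0,0,0],[0,0,0],[0,0,0],[0,0,0],[0,0,0]],"hand":[0.1,0.1,0.1,0.1,0.1]}' 15
python3 -c "
from h import *
go([.5407,.110,.18])"
```

```text
clock: 4.35
position: [0.5512, 0.112, 0.1816]
tool_rot: [0.704, 0.71, 0.0, 0.0]
wrist_force: [1.4, 0.2, 0.7]
gripper_width: 0.212
t 4.35 pos [0.5512 0.112  0.1816] tool shift mm [ -2.  -10.5   1.6] turn z 0.004 zaxis [ 0. -0. -1.]
```

```bash
python3 -m inch '{"xyz":[[0,-2,0],[0,-5,0],[0,-8,0],[0,-10.5,0],[0,-10.5,0]],"angular":[[0,0,0],[0,0,0],[0,0,0],[0,0,0],[0,0,0]],"hand":[0.1,0.1,0.1,0.1,0.1]}' 15
python3 -m inch '{"xyz":[[0,0,0],[0,0,0],[0,0,0],[0,0,0],[0,0,0]],"angular":[[0,0,0],[0,0,0],[0,0,0],[0,0,0],[0,0,0]],"hand":[0.5,0.7,0.7,0.7,0.7]}' 15
python3 -c "
from h import *
go([.5407,.110,.18])"
```

```text
clock: 4.97
position: [0.5402, 0.112, 0.1817]
tool_rot: [0.704, 0.71, -0.0, -0.0]
wrist_force: [-1.0, -0.2, -0.2]
gripper_width: 0.214
clock: 5.6
position: [0.5406, 0.112, 0.1816]
tool_rot: [0.704, 0.71, -0.0, 0.0]
wrist_force: [-0.1, -0.1, -0.3]
gripper_width: 0.684
t 5.6 pos [0.5406 0.112  0.1816] tool shift mm [-2.   0.   1.6] turn z 0.004 zaxis [-0. -0. -1.]
```

```bash
python3 -m inch '{"xyz":[[0,0,-50],[0,0,-100],[0,0,-140],[-50,5,-140],[-105,15,-140]],"angular":[[0,0,0],[0,0,0],[0,0,0],[0,0,0],[0,0,0]],"hand":[0.7,0.7,0.7,0,0]}' 15
python3 -m inch '{"xyz":[[-58,6,0],[-116,12,0],[-174,18,0],[-232,21,0],[-280,21,0]],"angular":[[0,0,0],[0,0,0],[0,0,0],[0,0,0],[0,0,0]],"hand":[0,0,0,0,0]}' 15
python3 -c "
from h import *
go([.577,-.275,.252])
for n in('scene','top'):
  im=arm.get_image(n);cv2.imwrite(f'pics/{n}2.png',im)
overlay('top',im,(.5065,-.098,.004),.035,290,125,160,130,5,'pics/ov2.png')"
```

```text
clock: 6.22
position: [0.5565, 0.0064, 0.3224]
tool_rot: [0.704, 0.711, 0.0, 0.0]
wrist_force: [-0.2, 1.5, 0.1]
gripper_width: 0.534
clock: 6.85
position: [0.5795, -0.275, 0.3214]
tool_rot: [0.705, 0.71, -0.0, -0.0]
wrist_force: [0.7, 0.1, 0.2]
gripper_width: 0.017
t 6.85 pos [ 0.5795 -0.275   0.3214] tool shift mm [-0.  -2.5 69.4] turn z 0.003 zaxis [-0.  0. -1.]
```

View pics/ov2.png

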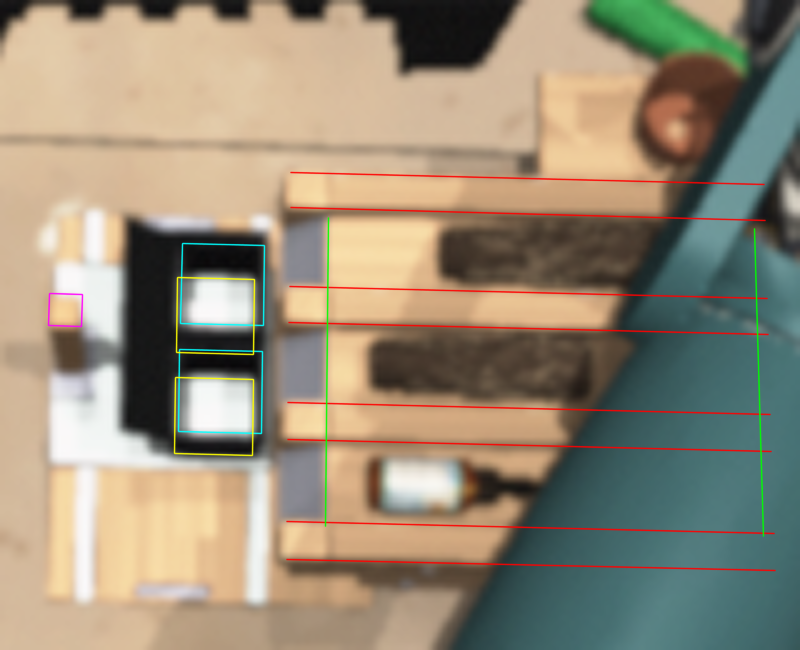

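View pics/scene2.png

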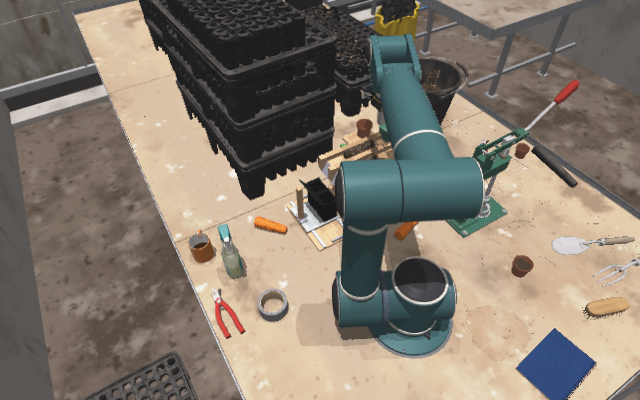

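```bash
python3 -c "
from h import *
for z in(.1,.15,.18,.21,.232): print(z,(onz('top',uvc(540,75),z)-[.5065,-.098,0])*1000, (onz('scene',(270+318/4.4,100+168/4.4),z)-[.5065,-.098,0])*1000)"
```

```text
0.1 [ 224.06873891 -100.21590567  100.        ] [ 293.34011657 -153.17932336  100.        ]
0.15 [207.66671822 -90.64587142 150.        ] [ 242.77917207 -118.34805544  150.        ]
0.18 [197.8255058  -84.90385088 180.        ] [212.44260537 -97.44929469 180.        ]
0.21 [187.98429338 -79.16183033 210.        ] [182.10603867 -76.55053393 210.        ]
0.232 [180.76740428 -74.95101526 232.        ] [159.85922309 -61.22477605 232.        ]
```

```bash
python3 -m inch '{"xyz":[[0,-1,25],[0,-2.5,45],[0,-2.5,60],[0,-2.5,69],[0,-2.5,69]],"angular":[[0,0,0],[0,0,0],[0,0,0],[0,0,0],[0,0,0]],"hand":[0,0,0,0,0]}' 15
python3 -c "
from h import *
go([.577,-.275,.252])"
```

```text
clock: 7.58
position: [0.5772, -0.2725, 0.2523]
tool_rot: [0.704, 0.71, -0.0, -0.0]
wrist_force: [-0.2, 0.3, 0.6]
gripper_width: 0.005
t 7.58 pos [ 0.5772 -0.2725  0.2523] tool shift mm [-2.5 -0.2  0.3] turn z 0.004 zaxis [-0.001  0.    -1.   ]
```

```bash
python3 -m inch '{"xyz":[[10,0,0],[18,0,0],[26,0,0],[34,0,0],[42,0,0]],"angular":[[0,0,0],[0,0,0],[0,0,0],[0,0,0],[0,0,0]],"hand":[0,0,0,0,0]}' 15
python3 -m inch '{"xyz":[[9,0,0],[18,0,0],[27,0,0],[36,0,0],[45,0,0]],"angular":[[0,0,0],[0,0,0],[0,0,0],[0,0,0],[0,0,0]],"hand":[0,0,0,0,0]}' 15
python3 -c "
from h import *
go([.577,-.275,.252])
im=arm.get_image('top')
overlay('top',im,(.5065,-.098,.004),.035,290,125,160,130,5,'pics/ov3.png')"
```

```text
clock: 8.2
position: [0.5769, -0.2302, 0.2528]
tool_rot: [0.704, 0.71, -0.0, 0.0]
wrist_force: [-0.1, -1.7, 0.7]
gripper_width: 0.005
clock: 8.82
position: [0.5765, -0.1851, 0.2526]
tool_rot: [0.704, 0.71, -0.0, -0.0]
wrist_force: [-0.7, -1.3, 1.1]
gripper_width: 0.002
t 8.82 pos [ 0.5765 -0.1851  0.2526] tool shift mm [-89.9  -0.2   0.6] turn z 0.004 zaxis [-0.  0. -1.]
```

View pics/ov3.png

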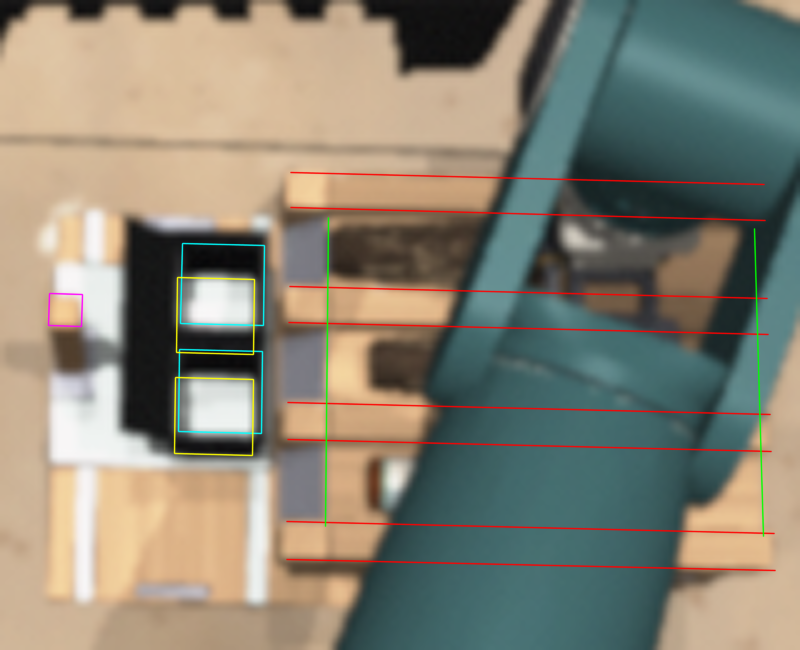

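```bash
python3 -m inch '{"xyz":[[8,0,0],[16,0,0],[24,0,0],[32,0,0],[40,0,0]],"angular":[[0,0,0],[0,0,0],[0,0,0],[0,0,0],[0,0,0]],"hand":[0,0,0,0,0]}' 15
python3 -m inch '{"xyz":[[5,0,0],[10,0,0],[15,0,0],[20,0,0],[25,0,0]],"angular":[[0,0,0],[0,0,0],[0,0,0],[0,0,0],[0,0,0]],"hand":[0,0,0,0,0]}' 15
python3 -c "
from h import *
go([.577,-.275,.252])
im=arm.get_image('top')
overlay('top',im,(.5065,-.098,.004),.035,290,125,160,130,5,'pics/ov4.png')"
```

```text
clock: 9.5
position: [0.5762, -0.1452, 0.2526]
tool_rot: [0.704, 0.71, -0.0, -0.0]
wrist_force: [-0.5, 0.4, 0.6]
gripper_width: 0.003
clock: 10.12
position: [0.576, -0.1204, 0.2527]
tool_rot: [0.704, 0.71, -0.0, 0.0]
wrist_force: [-0.5, -0.8, 0.7]
gripper_width: 0.007
t 10.12 pos [ 0.576  -0.1204  0.2527] tool shift mm [-154.6   -0.2    0.7] turn z 0.004 zaxis [ 0. -0. -1.]
```

View pics/ov4.png

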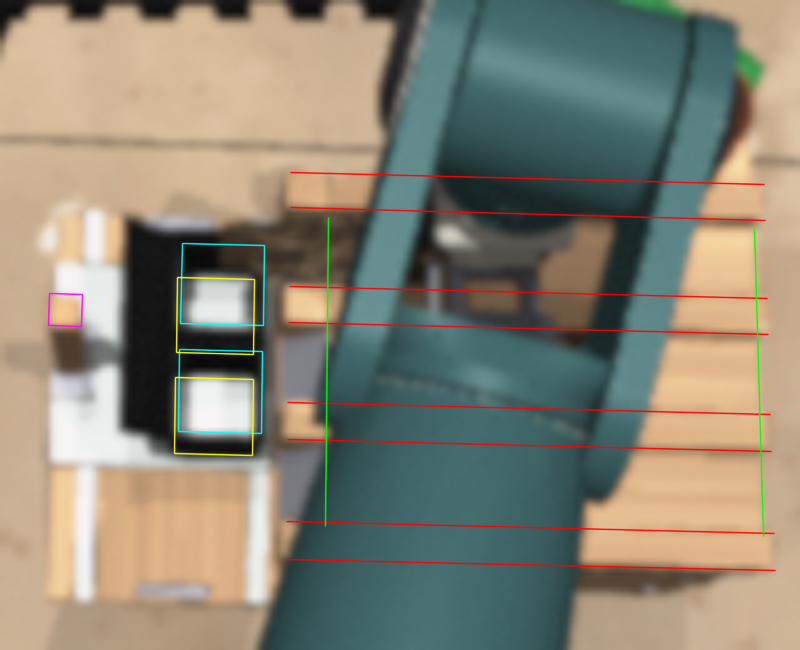

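```bash
python3 -m inch '{"xyz":[[3,0,0],[6,0,0],[9,0,0],[12,0,0],[15,0,0]],"angular":[[0,0,0],[0,0,0],[0,0,0],[0,0,0],[0,0,0]],"hand":[0,0,0,0,0]}' 15
python3 -c "
from h import *
go([.577,-.275,.252])
im=arm.get_image('top')
overlay('top',im,(.5065,-.098,.004),.035,290,125,160,130,5,'pics/ov5.png')"
```

```text
clock: 10.8
position: [0.5759, -0.1055, 0.2526]
tool_rot: [0.704, 0.71, 0.0, -0.0]
wrist_force: [-0.1, -0.2, 0.4]
gripper_width: 0.006
t 10.8 pos [ 0.5759 -0.1055  0.2526] tool shift mm [-169.5   -0.2    0.6] turn z 0.004 zaxis [-0.  0. -1.]
```

View pics/ov5.png

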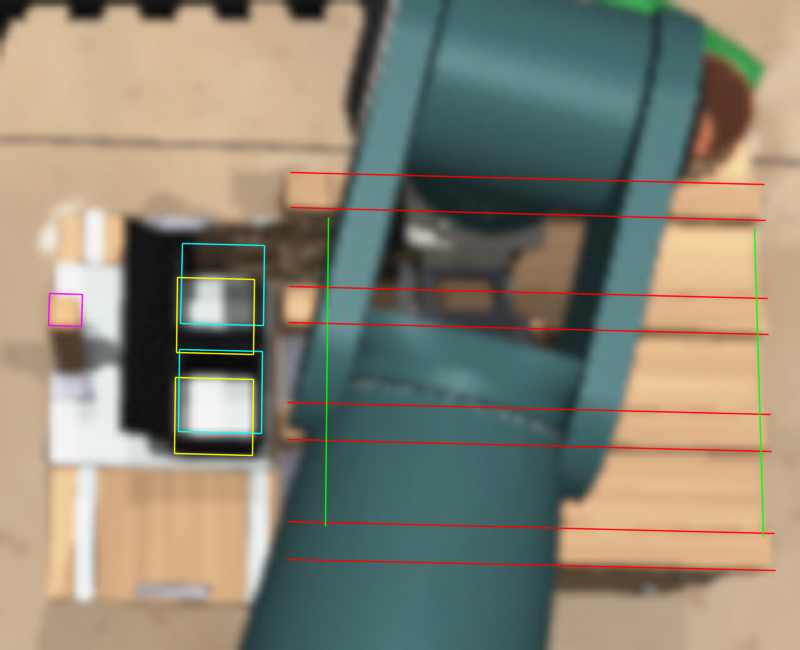

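```bash
python3 -m inch '{"xyz":[[3,0,0],[6,0,0],[9,0,0],[12,0,0],[15,0,0]],"angular":[[0,0,0],[0,0,0],[0,0,0],[0,0,0],[0,0,0]],"hand":[0,0,0,0,0]}' 15
python3 -c "
from h import *
go([.577,-.275,.252])
im=arm.get_image('top')
overlay('top',im,(.5065,-.098,.004),.035,290,125,160,130,5,'pics/ov6.png')"
```

```text
clock: 11.48
position: [0.5758, -0.0905, 0.2526]
tool_rot: [0.704, 0.71, -0.0, -0.0]
wrist_force: [0.4, -0.1, 0.1]
gripper_width: 0.007
t 11.47 pos [ 0.5758 -0.0905  0.2526] tool shift mm [-184.5   -0.2    0.6] turn z 0.004 zaxis [-0.  0. -1.]
```

View pics/ov6.png

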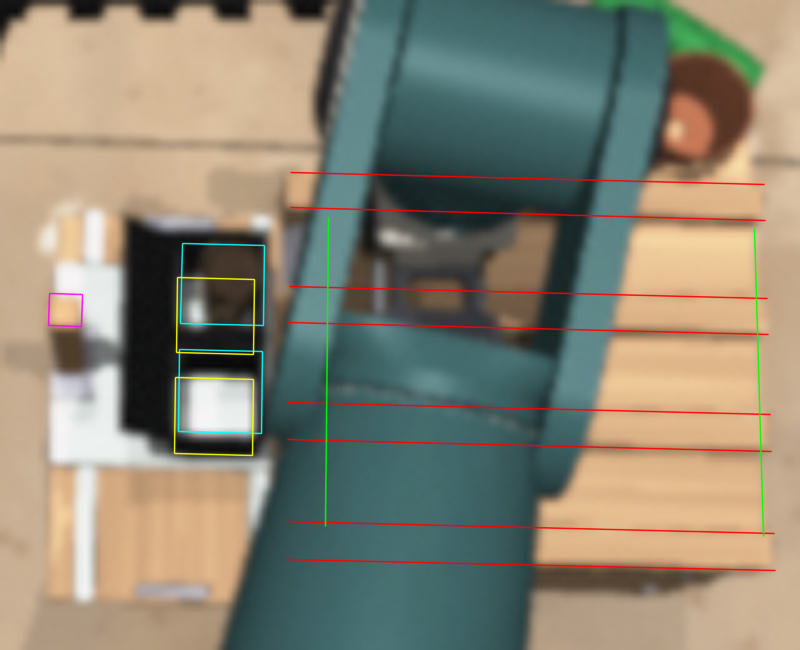

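The plug in the far lane now stands in the far sleeve, with its crown at about crop (225,280), inside the rim outline. Next is the middle plug.

```bash
python3 -m inch '{"xyz":[[0,0,-40],[0,0,-72],[-45,-20,-72],[-90,-45,-72],[-135,-69,-72]],"angular":[[0,0,0],[0,0,0],[0,0,0],[0,0,0],[0,0,0]],"hand":[0,0,0,0,0]}' 15
python3 -c "
from h import *
go([.507,-.236,.252])
im=arm.get_image('top')
overlay('top',im,(.5065,-.098,.004),.035,290,125,160,130,5,'pics/ov7.png')"
```

```text
clock: 12.15
position: [0.507, -0.2274, 0.3247]
tool_rot: [0.704, 0.71, 0.0, 0.0]
wrist_force: [0.4, -0.5, 0.9]
gripper_width: 0.005
t 12.15 pos [ 0.507  -0.2274  0.3247] tool shift mm [-8.6 -0.1 72.7] turn z 0.004 zaxis [ 0. -0. -1.]
```

View pics/ov7.png

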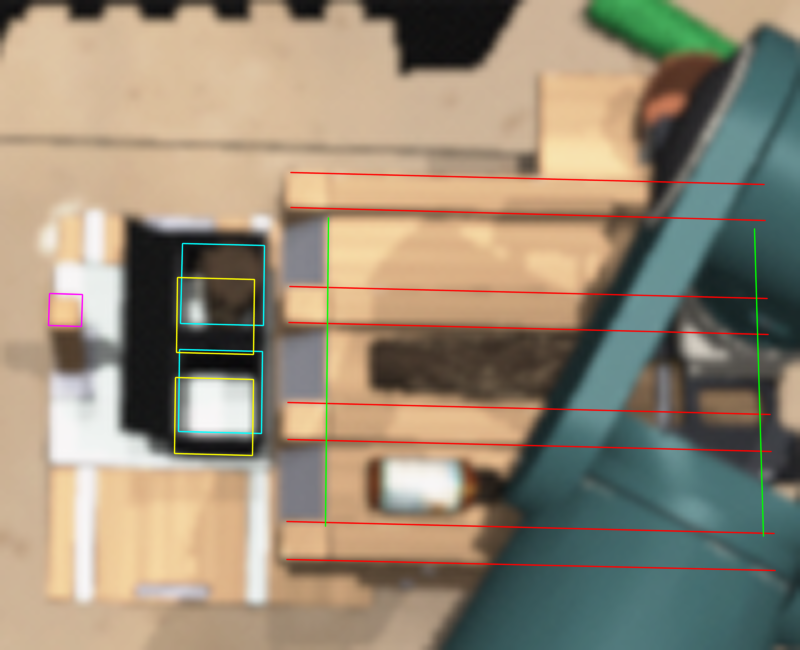

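```bash
python3 -m inch '{"xyz":[[-8,0,25],[-8,0,48],[-8,0,64],[-8,0,72.5],[-8,0,72.5]],"angular":[[0,0,0],[0,0,0],[0,0,0],[0,0,0],[0,0,0]],"hand":[0,0,0,0,0]}' 15
python3 -m inch '{"xyz":[[10,0,0],[19,0,0],[28,0,0],[37,0,0],[45,0,0]],"angular":[[0,0,0],[0,0,0],[0,0,0],[0,0,0],[0,0,0]],"hand":[0,0,0,0,0]}' 15
python3 -m inch '{"xyz":[[8,0,0],[16,0,0],[24,0,0],[32,0,0],[40,0,0]],"angular":[[0,0,0],[0,0,0],[0,0,0],[0,0,0],[0,0,0]],"hand":[0,0,0,0,0]}' 15
python3 -c "
from h import *
go([.507,-.1055,.252])
im=arm.get_image('top')
overlay('top',im,(.5065,-.098,.004),.035,290,125,160,130,5,'pics/ov8.png')"
```

```text
clock: 12.82
position: [0.508, -0.2339, 0.2519]
tool_rot: [0.704, 0.71, -0.0, -0.0]
wrist_force: [0.2, -0.2, 0.2]
gripper_width: 0.006
clock: 13.45
position: [0.5076, -0.1887, 0.2523]
tool_rot: [0.704, 0.71, 0.0, 0.0]
wrist_force: [0.2, -1.8, 1.8]
gripper_width: 0.005
clock: 14.08
position: [0.5072, -0.1488, 0.2521]
tool_rot: [0.704, 0.71, -0.0, -0.0]
wrist_force: [0.3, -1.1, 0.8]
gripper_width: 0.007
t 14.07 pos [ 0.5072 -0.1488  0.2521] tool shift mm [43.3  0.1  0.1] turn z 0.004 zaxis [-0. -0. -1.]
```

View pics/ov8.png

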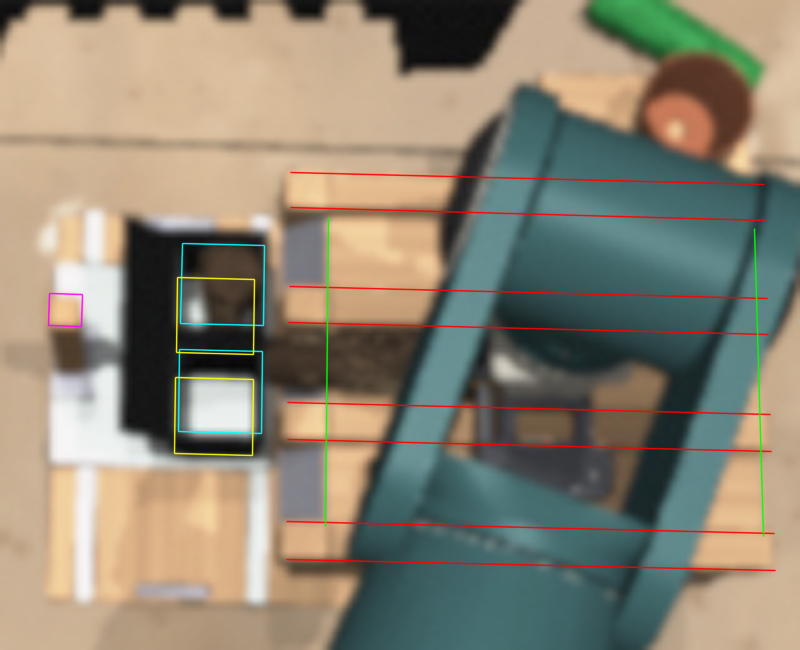

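The second plug is pushed out over its slide, with its tip at about crop (270,362). I'll keep the same slow pace.

```bash
python3 -m inch '{"xyz":[[6,0,0],[12,0,0],[18,0,0],[23,0,0],[28,0,0]],"angular":[[0,0,0],[0,0,0],[0,0,0],[0,0,0],[0,0,0]],"hand":[0,0,0,0,0]}' 15
python3 -m inch '{"xyz":[[3,0,0],[6,0,0],[9,0,0],[12,0,0],[15,0,0]],"angular":[[0,0,0],[0,0,0],[0,0,0],[0,0,0],[0,0,0]],"hand":[0,0,0,0,0]}' 15
python3 -m inch '{"xyz":[[3,0,0],[6,0,0],[9,0,0],[12,0,0],[15,0,0]],"angular":[[0,0,0],[0,0,0],[0,0,0],[0,0,0],[0,0,0]],"hand":[0,0,0,0,0]}' 15
python3 -c "
from h import *
go([.507,-.1055,.252])
im=arm.get_image('top')
overlay('top',im,(.5065,-.098,.004),.035,290,125,160,130,5,'pics/ov9.png')"
```

```text
clock: 14.75
position: [0.507, -0.121, 0.2521]
tool_rot: [0.704, 0.71, -0.0, -0.0]
wrist_force: [0.2, -0.4, 0.8]
gripper_width: 0.006
clock: 15.38
position: [0.5069, -0.1061, 0.2522]
tool_rot: [0.704, 0.71, -0.0, 0.0]
wrist_force: [-1.0, -1.3, 0.2]
gripper_width: 0.002
clock: 16.0
position: [0.5068, -0.0911, 0.2521]
tool_rot: [0.704, 0.71, -0.0, -0.0]
wrist_force: [0.1, -0.0, 0.0]
gripper_width: 0.004
t 16.0 pos [ 0.5068 -0.0911  0.2521] tool shift mm [-14.4   0.1   0.1] turn z 0.004 zaxis [-0.  0. -1.]
```

View pics/ov9.png

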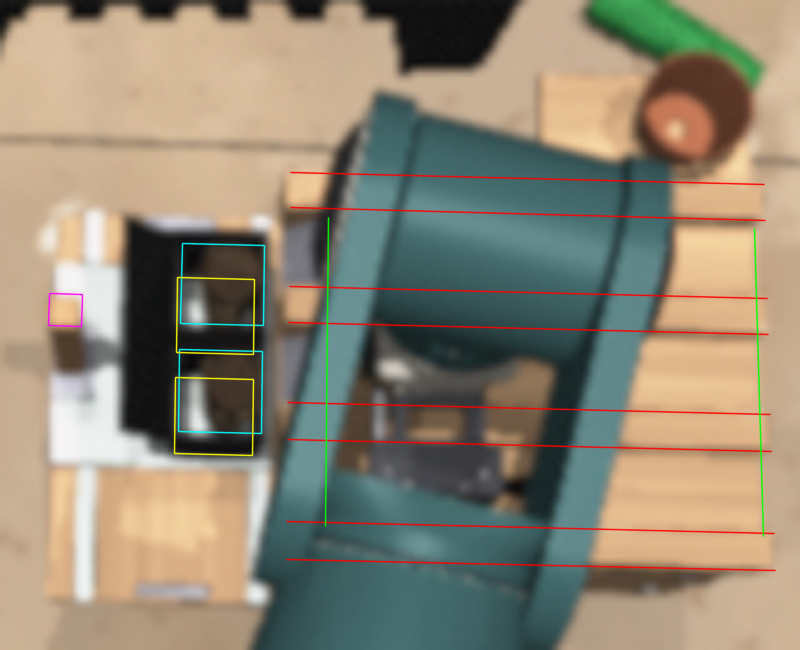

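```bash
python3 -m inch '{"xyz":[[0,0,-40],[0,0,-75],[50,10,-75],[100,22,-75],[150,34,-75]],"angular":[[0,0,0],[0,0,0],[0,0,0],[0,0,0],[0,0,0]],"hand":[0,0,0.5,0.7,0.7]}' 15
python3 -m inch '{"xyz":[[30,0,0],[53,0,0],[53,0,0],[53,0,0],[53,0,0]],"angular":[[0,0,0],[0,0,0],[0,0,0],[0,0,0],[0,0,0]],"hand":[0.7,0.7,0.7,0.7,0.7]}' 15
python3 -c "
from h import *
go([.5406,.112,.1816])
im=arm.get_image('scene')
crop('s',im,230,90,200,150,4,'pics/s10.png')"
```

```text
clock: 16.68
position: [0.5397, 0.0605, 0.3273]
tool_rot: [0.704, 0.71, 0.0, 0.0]
wrist_force: [0.0, 0.1, -0.9]
gripper_width: 0.279
clock: 17.3
position: [0.5392, 0.1112, 0.3272]
tool_rot: [0.705, 0.71, 0.0, 0.0]
wrist_force: [-0.6, 0.3, -0.3]
gripper_width: 0.701
t 17.3 pos [0.5392 0.1112 0.3272] tool shift mm [  0.8   1.4 145.6] turn z 0.003 zaxis [ 0. -0. -1.]
```

View pics/s10.png

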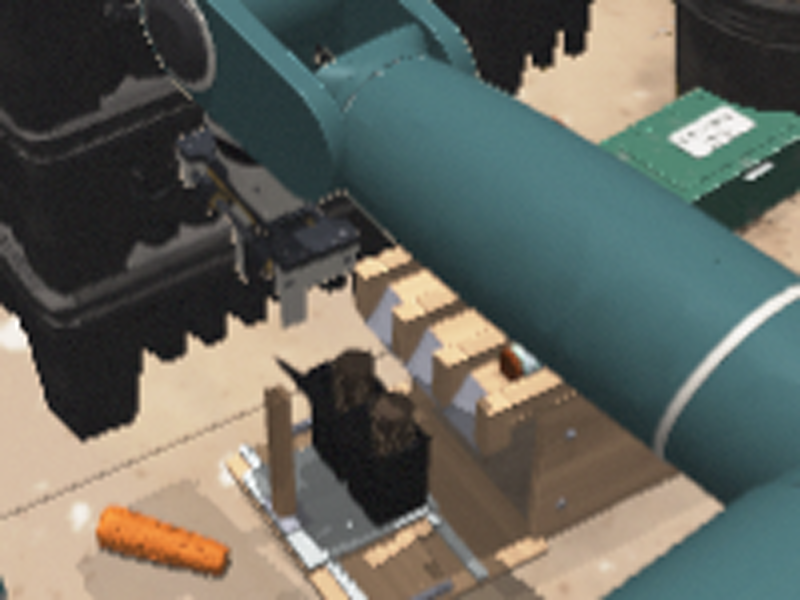

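Both crowns show about 30 mm above the sleeve rims, at crop (352,372) and (392,410), as they should when fully dropped. The grip stands free at (278,400). I'll descend and grip it.

```bash
python3 -m inch '{"xyz":[[0,1,45],[0,1,85],[0,1,115],[0,1,135],[0,1,145]],"angular":[[0,0,0],[0,0,0],[0,0,0],[0,0,0],[0,0,0]],"hand":[0.7,0.7,0.7,0.7,0.7]}' 15
python3 -m inch '{"xyz":[[0,0,0],[0,0,0],[0,0,0],[0,0,0],[0,0,0]],"angular":[[0,0,0],[0,0,0],[0,0,0],[0,0,0],[0,0,0]],"hand":[0.5,0.1,0.1,0.1,0.1]}' 15
python3 -m inch '{"xyz":[[0,0,0],[0,0,0],[0,0,0],[0,0,0],[0,0,0]],"angular":[[0,0,0],[0,0,0],[0,0,0],[0,0,0],[0,0,0]],"hand":[0.1,0.1,0.1,0.1,0.1]}' 15
python3 -c "
from h import *
go([.5657,.112,.1816])"
```

```text
clock: 17.98
position: [0.5401, 0.1117, 0.1816]
tool_rot: [0.704, 0.71, -0.0, -0.0]
wrist_force: [-0.4, -0.4, 0.5]
gripper_width: 0.702
clock: 18.6
position: [0.5402, 0.112, 0.1823]
tool_rot: [0.704, 0.71, 0.0, 0.0]
wrist_force: [3.5, 0.1, -0.2]
gripper_width: 0.214
clock: 19.23
position: [0.5402, 0.112, 0.1823]
tool_rot: [0.704, 0.71, 0.0, 0.0]
wrist_force: [-0.6, -0.1, 4.1]
gripper_width: 0.218
t 19.23 pos [0.5402 0.112  0.1823] tool shift mm [-0.2 25.5  0.7] turn z 0.004 zaxis [ 0.  0. -1.]
```

```bash
python3 -m inch '{"xyz":[[0,3,0],[0,7,0],[0,11,0],[0,15,0],[0,18,0]],"angular":[[0,0,0],[0,0,0],[0,0,0],[0,0,0],[0,0,0]],"hand":[0.1,0.1,0.1,0.1,0.1]}' 15
python3 -m inch '{"xyz":[[0,2,0],[0,4,0],[0,6,0],[0,7,0],[0,8,0]],"angular":[[0,0,0],[0,0,0],[0,0,0],[0,0,0],[0,0,0]],"hand":[0.1,0.1,0.1,0.1,0.1]}' 15
python3 -c "
from h import *
go([.5657,.112,.1816])"
```

```text
clock: 19.85
position: [0.5585, 0.1121, 0.1823]
tool_rot: [0.704, 0.71, 0.0, 0.0]
wrist_force: [-1.7, -0.2, 6.3]
gripper_width: 0.218
clock: 20.48
position: [0.5665, 0.1121, 0.1824]
tool_rot: [0.704, 0.71, 0.0, 0.0]
wrist_force: [-1.6, -0.7, 5.5]
gripper_width: 0.214
t 20.48 pos [0.5665 0.1121 0.1824] tool shift mm [-0.1 -0.8  0.8] turn z 0.004 zaxis [ 0. -0. -1.]
```

```bash
python3 -m inch '{"xyz":[[0,0.5,0],[0,1,0],[0,1.5,0],[0,2,0],[0,2.5,0]],"angular":[[0,0,0],[0,0,0],[0,0,0],[0,0,0],[0,0,0]],"hand":[0.1,0.1,0.1,0.1,0.1]}' 15
```

```text
clock: 21.1
position: [0.5669, 0.1122, 0.1822]
tool_rot: [0.704, 0.71, -0.002, -0.002]
wrist_force: [-27.2, -1.7, 14.9]
gripper_width: 0.216
```

The stop is reached at TCP x = 0.567: the force rose to 27 N and motion stopped. I'll ease back and let go.

```bash
python3 -m inch '{"xyz":[[0,-0.8,0],[0,-1.6,0],[0,-2.2,0],[0,-2.2,0],[0,-2.2,0]],"angular":[[0,0,0],[0,0,0],[0,0,0],[0,0,0],[0,0,0]],"hand":[0.1,0.1,0.1,0.5,0.7]}' 15
python3 -m inch '{"xyz":[[0,0,0],[0,0,-30],[0,0,-70],[0,0,-120],[0,0,-160]],"angular":[[0,0,0],[0,0,0],[0,0,0],[0,0,0],[0,0,0]],"hand":[0.7,0.7,0.7,0.7,0.7]}' 15
python3 -m inch '{"xyz":[[50,-30,0],[100,-60,0],[150,-90,0],[200,-120,0],[200,-120,0]],"angular":[[0,0,0],[0,0,0],[0,0,0],[0,0,0],[0,0,0]],"hand":[0.7,0.7,0.7,0.7,0.7]}' 15
python3 -c "
from h import *
go([.5657,.112,.1816])
im=arm.get_image('scene')
cv2.imwrite('pics/s11.png',im)
im=arm.get_image('top')
overlay('top',im,(.5065,-.098,.004),.060,290,125,160,130,5,'pics/ov11.png')"
```

```text
clock: 21.72
position: [0.5664, 0.1122, 0.1817]
tool_rot: [0.704, 0.71, -0.0, -0.0]
wrist_force: [0.5, 0.6, 0.3]
gripper_width: 0.378
clock: 22.35
position: [0.5664, 0.1122, 0.3442]
tool_rot: [0.704, 0.71, 0.0, 0.0]
wrist_force: [0.2, -0.6, -0.1]
gripper_width: 0.698
clock: 22.98
position: [0.443, 0.3138, 0.3422]
tool_rot: [0.703, 0.711, 0.0, -0.0]
wrist_force: [0.3, 0.2, -0.2]
gripper_width: 0.702
t 22.98 pos [0.443  0.3138 0.3422] tool shift mm [-203.4  120.2  160.5] turn z 0.008 zaxis [-0.  0. -1.]
```

View pics/ov11.png

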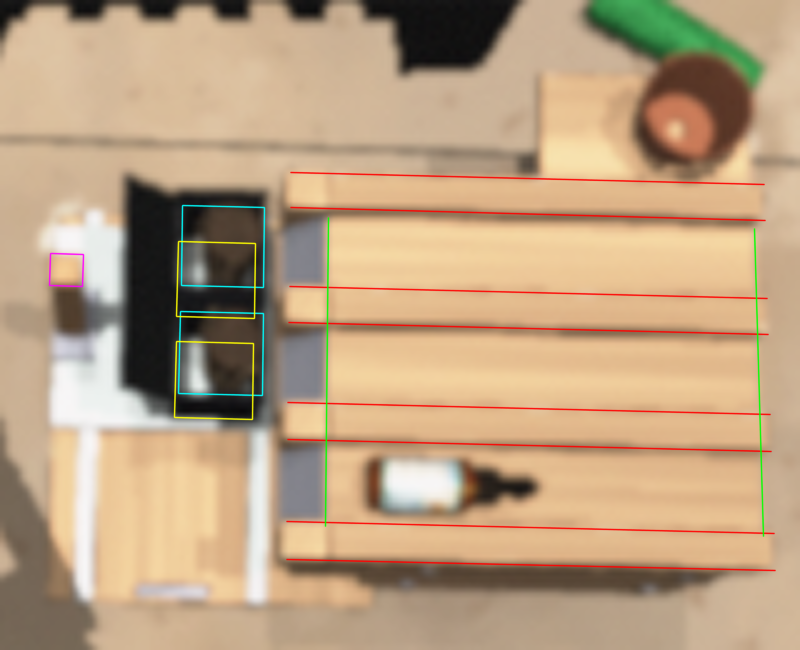

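View pics/s11.png

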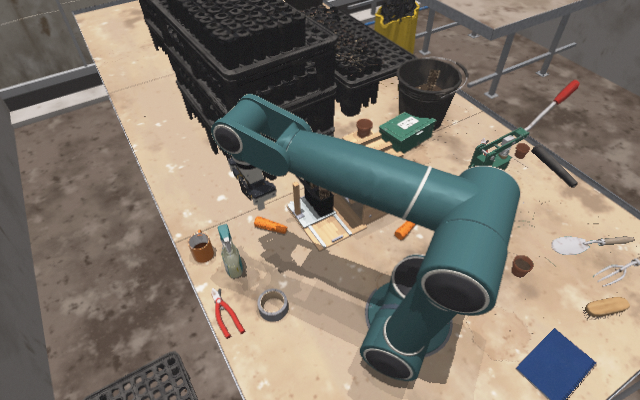

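```bash
python3 -c "
from h import *
for p in((230,232),(230,340)): print(((onz('top',uvc(*p),.153)-[.5065,-.098,0])*1000).round())
print(arm.job_done())"
```

```text
[ 97. 107. 153.]
[ 27. 106. 153.]
the job is handed in; nothing more can be done
None
```

Both plugs are in their own sleeves and the carrier is at its far stop. I let go, backed the arm clear and handed the job in at about 23 s of the 72 s allowed. The hand-in gives no verdict.

**What I did:**
1. I moved the carrier by its grip from about 0.046 m to 0.035 m, so its sleeves served the middle and far lanes.
2. I pushed the far-lane plug over its slide into the far sleeve, then the middle-lane plug into the near sleeve.
3. I slid the loaded carrier until the force rose to 27 N and it stopped, with the grip at about 0.060–0.061 m by my board fit.

**Last checks:**
- **Plugs:** in the last top picture both crowns sit within about 4 mm of their sleeve centres, taking the crown height for a fully dropped plug. An earlier scene picture showed both crowns about 30 mm above the rims, as expected. I did not measure their tilt directly, but crowns that well centred suggest they are nearly upright.
- **Carrier:** the grip lines up with the position expected at the far stop.
- **Bottle and pot:** they look unmoved in the last top picture.
- **Sprayer, mug and tape:** they look unmoved in the last scene picture.

No check failed or disagreed.

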